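# Load the teal lens into the guarded test station

## Robot

A 6-joint arm with a two-finger parallel gripper is mounted at the origin on the work surface. World frame = base frame: x ahead of the robot, y to its left, z up, the work surface at z = 0. Lengths are in mm, angles in rad, forces in N, time in s.
With the tool pointing down it reaches from about 275 to 1000 mm from the base axis. Payload 8.4 kg.
Tool frame: the origin (TCP) lies on the centre line of the jaws, within the pads' length; the fingertips stand r.tip_reach ahead of it and the grasp point (between the pads) lies 3 mm ahead of it (r.tip_reach is the distance from the TCP to the fingertips, in mm); z points along the fingers, y is the direction in which the jaws open and shut (so a half turn about z gives the same grasp; the last joint's range is limited). The gripper opens to 85 mm and grips with 20 to 120 N. Pads are 22 mm wide; open, the fingers measure 114 mm over their backs; the gripper's body (76 mm by 85 mm) begins 54 mm behind the grasp point. The pads swing forward as they close: fully open they stand 13 mm farther back than shut.
Start: joints at [1.294, 0.353, 1.633, -0, 1.155, -0.002], TCP at [169.595, 601.553, 253.281] pointing down, gripper open.
Joint ranges: [-2.63, 2.63], [-0.92, 2.1], [0.06, 2.66], [-1.3, 4.44], [0, 2.69], [-3.02, 3.02]. Speed limits (rad/s): [2.22, 2.22, 2.79, 3.14, 3.14, 3.14].

## Interface

Orientations are given as [roll, pitch, yaw] about the fixed x, y, z axes, in that order (R = Rz(yaw) Ry(pitch) Rx(roll)).
In Python, from rig import sense, optics, r, nets gives the robot as it stands. The module is installed in compiled form; this text tells all that it offers.
- The arm moves only by the tool carry_out, never from a script. Its argument "increments" is a list that holds one entry, the list of rows, each a list of 6 numbers: the shift along the tool's x, y, z normalised to -1 to 1, where 1 is 40 cm, then the turn, a rotation vector about the tool's x, y, z normalised to -1 to 1, where 1 is 60 degrees. A call has 1 to 5 rows; each row is the pose to reach, as a shift and turn from the pose commanded when the call began, along the tool's axes at that moment; what a row does not reach only later rows make up. A row lasts 1/12 s, in which the tool goes at most 41.7 mm and 7.16 degrees, less where a joint would pass 70% of its speed; a pose out of reach is approached as far as the arm can. A call with a number of a shift or a turn outside -1 to 1 is refused whole. A call with a gripper value outside its range is refused whole. "hand" is the closure, from 0 (fully open) to 1 (shut), set as the call begins (left out, the last holds). The fingers move at their own pace and stop on an object; "squeeze" is the grip in N (left out, the last holds). Time passes only in rows, so rows that repeat a pose let the fingers close. It gives the time, the measured TCP pose, the force and the opening at its end, in the units of the state.
- sense(): the state, without advancing time (a new reading comes with each control period).
- optics.grab_frame(name): name is "scene" or "top" or "wrist"; returns a dict with "img" (420x560x3 uint8, red, green, blue), "range_z" (420x560 float32, mm along the optical axis (not along the pixel's ray), 0 where there is no reading), "fov_y" (degrees; the focal length in pixels is half the picture's height over the tangent of half this angle, whatever the lens; pixels are square), "cx", "cy" (the principal point, pixels), "R" (3x3) and "t" (3): a world point X has camera coordinates R X + t. Camera axes: x right, y down, z forward; pixel columns grow to the right and rows downward; lengths in mm; the calibration is good to about 2 mm. A picture is of the moment at which its call begins.
- r.sign_off(): hands the job in, once; it reports no verdict.
Trained networks look in the newest picture that a camera, given by its name, has taken for a name from the list of things; names that differ only in an ending like _2 or _b are one class to them, and where a whole thing is asked for, a point or a joint stands for the part that bears it (a point fixed in the world has none). Each returns a list of dicts, best first, with "confidence" (0 to 1); they miss things now and then, are a little off and sometimes report something else, mostly with a low value. They report only what shows in the picture. A call takes as long as a camera call.
- nets.trace(target, camera): "mask" (420x560 bool, what is visible of it).
- nets.tip_of(target, camera): "point" ([x, y, z] in mm, in world coordinates, good to about 4 mm: a listed point, or the origin of a listed thing).
The state is a dict: "clock": time; "qpos": joint angles; "qvel": joint speeds; "joint_efforts": joint torques, N m; "eef_pos": TCP position; "tcp_rot": TCP orientation; "contact_force": force on the tool from outside, world axes, zero at the start; "wrist_torque": the same for the moment, N m; "opening": opening from 0.0 (shut) to 1.0 (fully open).
Only numpy, scipy, OpenCV 4.12 (cv2) and the standard library are available. Lean on these libraries where they do the work, as an engineer would, in place of code of your own. Each camera call takes 0.05 s, during which the arm holds its last target.

## Task

Lift the station's hinged amber guard right up, stand the teal lens upright in the round nest underneath, setting it down gently rather than dropping it, then swing the guard fully closed over it and let go. Leave the clear and the amber lenses where they are.

Things in the scene. Friction and masses are not known exactly. Their poses are not given: they have to be found in the camera images.
- lens_teal: The lens to load: a black cylinder 44 mm in diameter and 40 mm tall (43 mm with the domed glass), with teal-blue glass on top and a thin silver band near its foot, 0.1 to 0.2 kg. It stands upright on the table, glass up. Origin: centre of its underside; z up along its axis.
- lens_clear: A bystander of the same shape and size as the teal lens, with whitish clear glass. Origin: centre of its underside.
- lens_amber: A bystander of the same shape and size as the teal lens, with orange-amber glass. Origin: centre of its underside.
- station: The test station: a fixed black open box, 170 mm (x) by 180 mm (y), walls 6 mm thick and 60 mm tall, with an amber guard as its lid and an aluminium plate inside (top 14 mm above the table). Origin: centre of its underside. z up; x points level from its front, where the guard's handle is, towards the hinge at its back; y runs along the hinge.
- nest (a point): The nest: a round recess 64 mm in diameter and 8 mm deep in the plate inside the station, with a dark floor. The point is the centre of that floor, 6 mm above the table, where the lens's underside is to rest; it lies 12 mm in front of the station's centre. Same axes as the station.
- guard (a joint): Angle of the guard in rad: 0 closed (lying on the box), grows as it swings up, 1.57 upright, stop at 1.75; starts at 0 to 0.2. A stiff hinge (2 to 4 N at the handle): it stays where it is left. The guard is a 6 mm amber window, 170 by 180 mm, in a yellow frame. Hinge axis: along the station's y, 85 mm behind its centre (+x) and 60.5 mm above the table.
- guard_handle (a point): Centre of the guard's handle: a red round bar 12 mm thick, 124 mm long, parallel to the hinge, on two black arms 60 mm either side of its middle; 46 mm clear gap from bar to guard edge. Moves with the guard: 222 mm from the hinge axis along the guard and 4 mm above it when closed. y runs along the bar. Can be pinched from above across the bar, and turns between the fingers.

How it is judged (in metres and radians):
On the way, in this order (a step that is already met when the one before it is completed fails the run):
1. the guard has been lifted well up (more than 0.9 rad) (value of joint guard above 0.9 rad), for 0.2 s.
2. the teal lens stands upright in the nest with the guard still up (horizontal distance between lens_teal and nest below 0.015 m and z of lens_teal in the frame of nest below 0.004 m and angle between lens_teal's own z axis and vertical below 0.12 rad and value of joint guard above 0.5 rad), for 0.2 s.
At the end, for the whole second after the job is handed in: The guard is closed (within 0.06 rad), the teal lens stands at rest, glass up, on the floor of the nest (centre within 15 mm of the nest's, underside within 4 mm of its floor, within 0.12 rad of upright), and the clear and amber lenses are within 30 mm of where they started (value of joint guard below 0.06 rad and horizontal distance between lens_teal and nest below 0.015 m and z of lens_teal in the frame of nest between -0.004 and 0.004 m and angle between lens_teal's own z axis and vertical below 0.12 rad and linear speed of lens_teal below 0.02 m/s and distance of each of lens_clear, lens_amber from where it was at the start of the episode below 0.03 m); the robot touches nothing.
It fails at once if the clear or the amber lens is moved more than 30 mm (distance of any of lens_clear, lens_amber from where it was at the start of the episode above 0.03 m).
It fails at once if the teal lens is dropped into the station (faster than 0.7 m/s near the nest) (distance between lens_teal and nest below 0.06 m and linear speed of lens_teal above 0.7 m/s).
It also fails if it takes over 72 s, if anything falls off the work surface, if the arm or the gripper's body presses on something with over 40 N, if the wrist force passes 120 N, or if a joint passes its speed limit or range.

## Working session

There is one attempt and no reset: what is moved stays moved. The work goes in short steps, Python scripts to look and compute and a tool call to move; the robot and the scene stay as the last step left them, time stands still between calls to the robot, and variables do not carry over. Pictures are saved under pics/ and viewed, and the job is handed in when it is done.

Besides the shell and the picture viewer there is one more tool, called after "Request:" by a JSON object that holds its "method" and its "body", one argument or row to a line. carry_out: Moves the arm, as the interface text tells. Its arguments: {"type":"object","properties":{"increments":{"type":"array","items":{"type":"array","items":{"type":"array","items":{"type":"number","minimum":-1,"maximum":1}}}},"hand":{"type":"number"},"squeeze":{"type":"number"}},"required":["increments"]}

```bash
mkdir -p pics
python3 - <<'E'
from rig import sense, optics, r, nets
import cv2, json
s=sense(); print(s); print(r.tip_reach)
for n in("scene","top"):
    f=optics.grab_frame(n); cv2.imwrite(f"pics/{n}0.png",f["img"][:,:,::-1]); print(n,f["fov_y"],f["cx"],f["cy"],f["R"],f["t"])
    for t in("lens_teal","lens_clear","lens_amber","station","nest","guard_handle"):
        try: print(t,[(d["point"],round(d["confidence"],2)) for d in nets.tip_of(t,n)][:3])
        except Exception as e: print(t,e)
E
```

```text
{'clock': 0.0, 'qpos': array([ 1.29361951e+00,  3.53649381e-01,  1.63412293e+00,  2.05403458e-06,
        1.15519945e+00, -2.36872231e-03]), 'qvel': array([ 0.0004408 , -0.00172335, -0.00116221,  0.00142018, -0.00060278,
       -0.000305  ]), 'joint_efforts': array([-2.77508334e-03, -6.05245471e+01, -3.42074203e+01, -2.88915935e-04,
        9.01569292e-03, -2.71289440e-05]), 'eef_pos': array([169.46185725, 601.13147985, 252.56568405]), 'tcp_rot': array([-3.14021356e+00, -5.14474052e-06,  2.86678373e+00]), 'contact_force': array([ 0.09965813,  0.15800563, -0.12292734]), 'wrist_torque': array([ 0.02710145, -0.00113395,  0.00760028]), 'opening': 1.0000907585754242}
22.0
scene 55.050540693532504 279.68070690785055 209.88177026934343 [[-0.59244166  0.80541184 -0.01801807]
 [ 0.46727452  0.32532495 -0.82208163]
 [-0.65625255 -0.49545479 -0.56908448]] [ 402.15500897 -153.003523   1100.54070029]
lens_teal [([467.5, -331.4, -1.4], 0.68)]
lens_clear [([450.9, -194.3, 3.9], 0.56)]
lens_amber [([585.3, -227.8, 4.5], 0.72)]
station [([574.6, 106.4, -2.1], 0.71)]
nest []
guard_handle [([446.9, 118.8, 100.4], 0.8)]
top 52.34228278880934 276.0826161504593 212.65819652754126 [[ 0.01204631 -0.99958353 -0.02622311]
 [-0.98434864 -0.00724334 -0.17608321]
 [ 0.17581994  0.02793383 -0.98402594]] [-87.4236038  567.12308218 792.22851786]
lens_teal [([477.8, -330.4, -1.7], 0.79)]
lens_clear [([452.3, -194.4, 0.3], 0.98)]
lens_amber [([588.3, -229.0, 1.0], 0.64)]
station [([581.6, 112.8, -4.3], 0.91)]
nest []
guard_handle [([444.5, 118.6, 105.6], 0.58), ([581.7, 111.9, -1.4], 0.57)]
```

View pics/scene0.png

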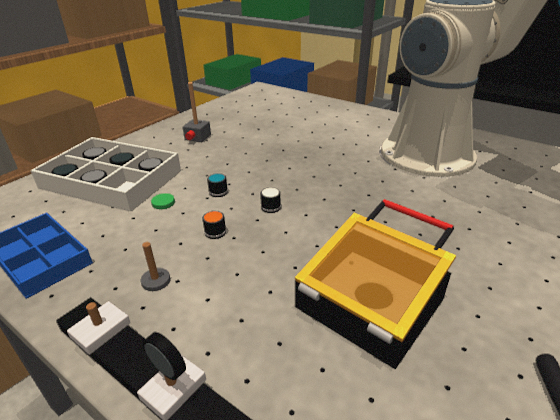

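View pics/top0.png

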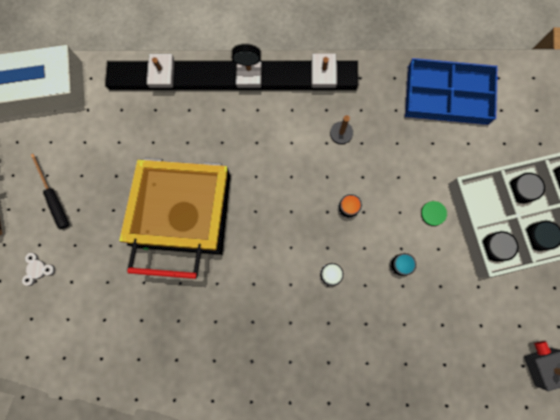

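```bash
cat > h.py <<'E'
import numpy as np, cv2
from rig import sense, optics, r, nets
def cloud(f):
    Z=f["range_z"].astype(float); h,w=Z.shape
    F=h/2/np.tan(np.radians(f["fov_y"]/2))
    v,u=np.mgrid[:h,:w]
    P=np.stack([(u-f["cx"])/F*Z,(v-f["cy"])/F*Z,Z],-1)
    return (P-f["t"])@f["R"], Z>0
def proj(f,X):
    h=f["img"].shape[0];F=h/2/np.tan(np.radians(f["fov_y"]/2))
    c=np.asarray(X,float)@f["R"].T+f["t"]
    return np.stack([c[...,0]/c[...,2]*F+f["cx"],c[...,1]/c[...,2]*F+f["cy"]],-1)
def hsv(f): return cv2.cvtColor(f["img"],cv2.COLOR_RGB2HSV)
E
python3 - <<'E'
from h import *
for n in("top","scene"):
    f=optics.grab_frame(n); P,ok=cloud(f); H=hsv(f)
    box=(P[...,0]>380)&(P[...,0]<760)&(P[...,1]>-30)&(P[...,1]<260)&ok&(P[...,2]>20)
    red=box&((H[...,0]<6)|(H[...,0]>174))&(H[...,1]>180)&(H[...,2]>90)
    Q=P[red]; c=np.median(Q,0); vx=cv2.fitLine(Q.astype(np.float32),cv2.DIST_HUBER,0,.01,.01).ravel()
    print(n,"red",len(Q),c,Q.min(0),Q.max(0),vx)
    yel=box&(H[...,0]>=22)&(H[...,0]<32)&(H[...,1]>200)&(H[...,2]>150)
    Q=P[yel]; print("yel",len(Q)); rect=cv2.minAreaRect(Q[:,:2].astype(np.float32)); print(rect, cv2.boxPoints(rect))
    A=np.c_[Q[:,:2],np.ones(len(Q))]; print("plane",np.linalg.lstsq(A,Q[:,2],rcond=None)[0])
    for t in("lens_teal","lens_clear","lens_amber"):
        m=nets.trace(t,n)
        if m:
            m=m[0]["mask"]&ok; Q=P[m]; Q=Q[Q[:,2]>32]
            print(t,len(Q),cv2.minEnclosingCircle(Q[:,:2].astype(np.float32)),np.median(Q,0),Q[:,2].max())
E
```

```text
top red 337 [446.27290714 120.19571129 110.62722148] [439.12217734  58.22319072 106.39286168] [455.80943286 180.6473749  114.6120093 ] [7.02588484e-02 9.97525871e-01 2.41966220e-03 4.46451782e+02
 1.19640259e+02 1.10752525e+02]
yel 0
((0.0, 0.0), (0.0, 0.0), 0.0) [[0. 0.]
 [0. 0.]
 [0. 0.]
 [0. 0.]]
plane [0. 0. 0.]
lens_teal 384 ((471.35107421875, -331.8783874511719), 21.411712646484375) [ 471.48289065 -330.89233405   40.8964484 ] 45.999086538607635
lens_clear 406 ((450.645263671875, -192.07635498046875), 21.791702270507812) [ 449.93860052 -191.25801508   40.83493393] 46.408754661935696
lens_amber 376 ((587.8822021484375, -230.26461791992188), 21.817352294921875) [ 587.2966017  -229.77789884   40.70526583] 45.86036155217646
scene red 407 [451.83438986 124.71509035 109.86479441] [443.47572974  58.4047397  102.82794637] [458.43288579 181.39644427 114.16337143] [ 6.94782287e-02  9.97577608e-01 -3.43505433e-03  4.51716461e+02
  1.21830704e+02  1.09435684e+02]
yel 100
((583.7098999023438, 111.40174865722656), (176.69052124023438, 165.69020080566406), 86.04373168945312) [[494.96683   28.982918]
 [660.2622    17.55111 ]
 [672.453    193.82059 ]
 [507.1576   205.25238 ]]
plane [-1.89259180e-01  1.21042129e-02  1.93799658e+02]
lens_teal 205 ((471.64013671875, -332.68048095703125), 23.367830276489258) [ 478.14414974 -327.80619617   41.98085609] 46.0529531732888
lens_clear 224 ((452.73236083984375, -192.63800048828125), 22.138187408447266) [ 457.47240765 -188.08334409   42.30676708] 46.07454825904279
lens_amber 291 ((588.96142578125, -231.0617218017578), 22.739501953125) [ 593.66572618 -226.04984792   42.3725708 ] 45.69136746775435
```

```bash
cat >> h.py <<'E'
from scipy.spatial.transform import Rotation as Ro
def inc(targets,yaws,n=None,base=None,tilt=None):
    """targets list of pos; prints rows relative to measured pose"""
    s=sense(); p0=np.array(s["eef_pos"]); R0=Ro.from_euler("xyz",s["tcp_rot"])
    out=[]
    for p,y in zip(targets,yaws):
        d=R0.inv().apply(np.array(p)-p0)/400
        R1=Ro.from_euler("xyz",[np.pi,0,y]); rv=(R0.inv()*R1).as_rotvec()/np.radians(60)
        out.append([round(float(v),4) for v in np.r_[d,rv]])
    print("clock",round(s["clock"],2),p0.round(1),np.round(s["tcp_rot"],3)); 
    for o in out: print(o)
    return out
E
python3 -c "
from h import *
inc([[448,119.5,220]],[1.5008])"
```

```text
clock 1.1 [169.6 601.5 253.3] [-3.142  0.     2.867]
[-0.9969, -0.971, 0.0832, 0.0, 0.0, 1.3044]
```

Request:
{"method": "carry_out", "body": {
  "increments": [
    [[-0.07,-0.07,0,0,0,0.11],[-0.14,-0.14,0,0,0,0.22],[-0.21,-0.21,0,0,0,0.33],[-0.28,-0.28,0,0,0,0.44],[-0.35,-0.35,0,0,0,0.55]]
  ],
  "hand": 0.5,
  "squeeze": 40
}}

```text
clock: 1.52
eef_pos: [266.8, 427.2, 253.3]
tcp_rot: [3.141, 0.0, 2.286]
contact_force: [2.0, -0.2, 1.1]
opening: 0.5
```

```bash
python3 -c "
from h import *
inc([[448,119.5,220]],[1.5008]);print(sense()['opening'])"
```

```text
clock 1.52 [266.8 427.2 253.3] [3.141 0.    2.286]
[-0.8779, -0.1623, 0.0832, 0.0003, -0.0, 0.7496]
0.5000108439666661
```

Request:
{"method": "carry_out", "body": {
  "increments": [
    [[-0.1,-0.02,0.01,0,0,0.11],[-0.2,-0.04,0.02,0,0,0.22],[-0.3,-0.055,0.03,0,0,0.33],[-0.4,-0.07,0.04,0,0,0.44],[-0.5,-0.09,0.04,0,0,0.55]]
  ]
}}

```text
clock: 1.93
eef_pos: [371.7, 253.0, 237.0]
tcp_rot: [3.141, -0.0, 1.71]
contact_force: [0.6, 0.6, 0.2]
opening: 0.498
```

```bash
python3 -c "
from h import *
inc([[448,119.5,220]],[1.5008]);print(sense()['opening'])"
```

```text
clock 1.93 [371.7 253.  237. ] [ 3.141 -0.     1.71 ]
[-0.3568, 0.1428, 0.0425, 0.0001, -0.0001, 0.1993]
0.49778359685989093
```

Request:
{"method": "carry_out", "body": {
  "increments": [
    [[-0.1,0.04,0.01,0,0,0.1],[-0.2,0.08,0.02,0,0,0.2],[-0.28,0.11,0.03,0,0,0.2],[-0.357,0.143,0.042,0,0,0.2],[-0.357,0.143,0.042,0,0,0.2]]
  ]
}}

```text
clock: 2.35
eef_pos: [450.6, 117.4, 220.1]
tcp_rot: [3.14, 0.001, 1.502]
contact_force: [-0.5, 0.5, 0.3]
opening: 0.502
```

Run:
```python
from h import *
print(sense()["eef_pos"],sense()["tcp_rot"])
f=optics.grab_frame("wrist"); cv2.imwrite("pics/w1.png",f["img"][:,:,::-1])
P,ok=cloud(f); H=hsv(f)
red=ok&((H[...,0]<6)|(H[...,0]>174))&(H[...,1]>180)&(H[...,2]>90)&(P[...,2]>20)
Q=P[red]; print(len(Q)); print(np.median(Q,0),np.percentile(Q,[2,98],axis=0)); print(cv2.fitLine(Q.astype(np.float32),cv2.DIST_HUBER,0,.01,.01).ravel())
print(nets.tip_of("guard_handle","wrist"))
```

```text
[450.55230214 117.43874189 220.13435825] [3.14036318e+00 1.31912149e-03 1.50200095e+00]
2763
[447.17268468 129.92404315 109.91022747] [[439.4988625   63.07393098 107.30437107]
 [454.61543974 180.81702845 111.55836386]]
[6.64204359e-02 9.97791767e-01 1.45271712e-04 4.47350464e+02
 1.26834885e+02 1.10058060e+02]
[{'point': [446.0, 113.6, 108.5], 'confidence': 0.86}]
```

View pics/w1.png

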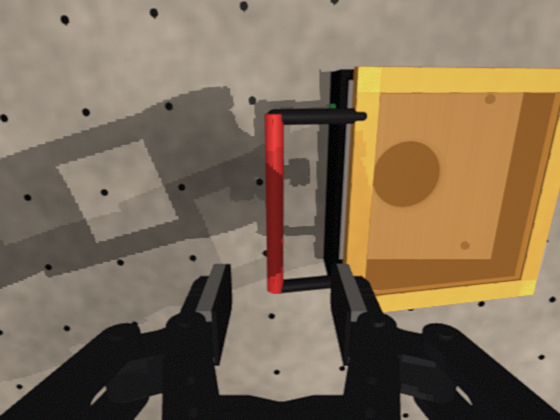

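```bash
python3 -c "
from h import *
inc([[447,119.5,160],[447,119.5,108.5]],[1.5025]*2);print(sense()['opening'])"
```

```text
clock 2.45 [448.6 120.6 220.4] [-3.141 -0.     1.502]
[-0.003, -0.0037, 0.1509, -0.0004, -0.0, -0.0002]
[-0.003, -0.0036, 0.2797, -0.0004, -0.0, -0.0002]
0.4971627501066843
```

Request:
{"method": "carry_out", "body": {
  "increments": [
    [[-0.003,-0.003,0.08,0,0,0],[-0.003,-0.003,0.16,0,0,0],[-0.003,-0.003,0.22,0,0,0],[-0.003,-0.003,0.28,0,0,0],[-0.003,-0.003,0.28,0,0,0]]
  ]
}}

```text
clock: 2.87
eef_pos: [443.9, 121.0, 105.2]
tcp_rot: [-3.136, 0.002, 1.507]
contact_force: [-1.4, 0.2, -0.4]
opening: 0.499
```

Request:
{"method": "carry_out", "body": {
  "increments": [
    [[0,0,0,0,0,0],[0,0,0,0,0,0],[0,0,0,0,0,0],[0,0,0,0,0,0],[0,0,0,0,0,0]]
  ],
  "hand": 1
}}

```text
clock: 3.28
eef_pos: [446.7, 121.3, 109.8]
tcp_rot: [3.141, -0.001, 1.505]
contact_force: [-2.9, 5.4, -1.8]
opening: 0.125
```

```bash
cat >> h.py <<'E'
psi=-0.068
ex=np.array([np.cos(psi),np.sin(psi),0]); 
def bar(a,hinge):
    return np.array([*hinge,60.5])-ex*(222*np.cos(a)-4*np.sin(a))+np.array([0,0,222*np.sin(a)+4*np.cos(a)])
E
python3 - <<'E'
from h import *
s=sense(); print(s["eef_pos"],s["tcp_rot"],s["contact_force"],s["opening"])
E
```

```text
[446.73897868 121.28698491 109.79003286] [ 3.14137438e+00 -1.20247075e-03  1.50510612e+00] [-2.94538766  5.41659624 -1.81055948] 0.12532750983556226
```

Run:
```python
from h import *
a=0.186+0.073*np.arange(0,21)
for k in range(0,20,5):
    b0=bar(a[k],(0,0))
    print(round(a[k],3))
    print([[0,round((bar(x,(0,0))-b0)@ex/400,3),round(-(bar(x,(0,0))-b0)[2]/400,3),0,0,0] for x in a[k+1:k+6]])
```

```text
0.186
[[0, np.float64(0.01), np.float64(-0.039), 0, 0, 0], [0, np.float64(0.022), np.float64(-0.078), 0, 0, 0], [0, np.float64(0.037), np.float64(-0.115), 0, 0, 0], [0, np.float64(0.055), np.float64(-0.152), 0, 0, 0], [0, np.float64(0.076), np.float64(-0.187), 0, 0, 0]]
0.551
[[0, np.float64(0.023), np.float64(-0.033), 0, 0, 0], [0, np.float64(0.048), np.float64(-0.065), 0, 0, 0], [0, np.float64(0.076), np.float64(-0.094), 0, 0, 0], [0, np.float64(0.106), np.float64(-0.122), 0, 0, 0], [0, np.float64(0.138), np.float64(-0.147), 0, 0, 0]]
0.916
[[0, np.float64(0.033), np.float64(-0.023), 0, 0, 0], [0, np.float64(0.068), np.float64(-0.043), 0, 0, 0], [0, np.float64(0.105), np.float64(-0.061), 0, 0, 0], [0, np.float64(0.142), np.float64(-0.076), 0, 0, 0], [0, np.float64(0.181), np.float64(-0.088), 0, 0, 0]]
1.281
[[0, np.float64(0.039), np.float64(-0.009), 0, 0, 0], [0, np.float64(0.079), np.float64(-0.016), 0, 0, 0], [0, np.float64(0.12), np.float64(-0.02), 0, 0, 0], [0, np.float64(0.16), np.float64(-0.02), 0, 0, 0], [0, np.float64(0.201), np.float64(-0.018), 0, 0, 0]]
```

Request:
{"method": "carry_out", "body": {
  "increments": [
    [[0,0.01,-0.039,0,0,0],[0,0.022,-0.078,0,0,0],[0,0.037,-0.115,0,0,0],[0,0.055,-0.152,0,0,0],[0,0.076,-0.187,0,0,0]]
  ],
  "squeeze": 60
}}

```text
clock: 3.7
eef_pos: [476.3, 119.2, 185.3]
tcp_rot: [-3.14, -0.001, 1.505]
contact_force: [-4.3, 4.1, -1.5]
opening: 0.113
```

Request:
{"method": "carry_out", "body": {
  "increments": [
    [[0,0.023,-0.033,0,0,0],[0,0.048,-0.065,0,0,0],[0,0.076,-0.094,0,0,0],[0,0.106,-0.122,0,0,0],[0,0.138,-0.147,0,0,0]]
  ]
}}

```text
clock: 4.12
eef_pos: [529.0, 115.7, 244.7]
tcp_rot: [-3.135, -0.001, 1.505]
contact_force: [-16.8, 3.4, 13.5]
opening: 0.118
```

Run:
```python
from h import *
s=sense(); print(s["eef_pos"],s["tcp_rot"],s["contact_force"],s["opening"], s["qpos"])
f=optics.grab_frame("scene"); cv2.imwrite("pics/s2.png",f["img"][:,:,::-1])
```

```text
[529.03961866 115.66501349 244.67477154] [-3.13494159e+00 -8.97820429e-04  1.50515262e+00] [-16.80687809   3.42921328  13.53534445] 0.1184008264463974 [0.21088837 0.23571785 1.81720944 0.00301465 1.09482048 0.27513951]
```

View pics/s2.png

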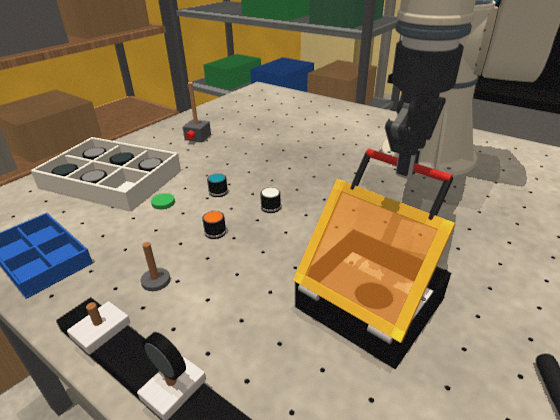

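Request:
{"method": "carry_out", "body": {
  "increments": [
    [[0,0,0,0,0,0],[0,0,0,0,0,0]]
  ]
}}

```text
clock: 4.33
eef_pos: [532.0, 115.5, 246.0]
tcp_rot: [3.141, -0.001, 1.505]
contact_force: [-12.0, -0.4, 20.3]
opening: 0.118
```

Run:
```python
from h import *
s=sense(); print(s["eef_pos"],s["tcp_rot"],s["contact_force"],s["opening"], s["qpos"])
f=optics.grab_frame("wrist"); cv2.imwrite("pics/w3.png",f["img"][:,:,::-1])
for n in ("wrist","scene"):
  f=optics.grab_frame(n)
  P,ok=cloud(f); H=hsv(f)
  red=ok&((H[...,0]<6)|(H[...,0]>174))&(H[...,1]>180)&(H[...,2]>90)&(P[...,2]>20)&(P[...,1]>30)
  Q=P[red]; print(len(Q)); print(np.median(Q,0),np.percentile(Q,[2,98],axis=0)); print(cv2.fitLine(Q.astype(np.float32),cv2.DIST_HUBER,0,.01,.01).ravel())
```

```text
[531.9554656  115.50715668 246.04846087] [ 3.14051756e+00 -1.39627585e-03  1.50525400e+00] [-11.95719712  -0.41940947  20.32357511] 0.11752618418301798 [2.10443280e-01 2.34860924e-01 1.81498579e+00 1.18459929e-03
 1.09033135e+00 2.75439589e-01]
6929
[532.98613537 134.99156967 243.11745645] [[525.5302801   73.2970527  240.14166275]
 [540.45000784 175.34384828 244.66105311]]
[7.2795838e-02 9.9734682e-01 2.1835584e-04 5.3282483e+02 1.3065221e+02
 2.4329025e+02]
508
[537.35301658 132.6945659  242.25166854] [[530.5752913   56.17048987 236.24349412]
 [542.07625948 173.57538317 245.68650189]]
[ 7.1737155e-02  9.9741274e-01 -4.6479627e-03  5.3718872e+02
  1.1876394e+02  2.4204443e+02]
```

View pics/w3.png

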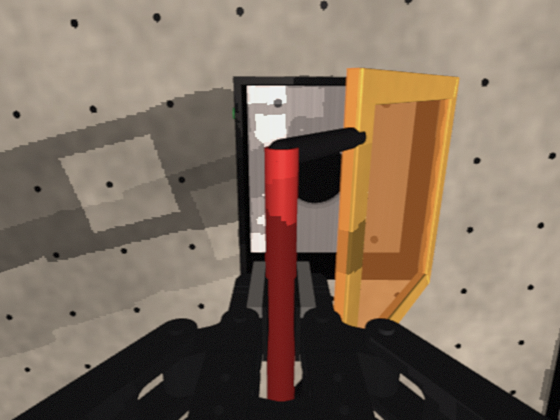

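Run:
```python
from h import *
a=0.905+0.073*np.arange(0,11)
for k in range(0,10,5):
    b0=bar(a[k],(0,0))
    print(round(a[k],3))
    for i,x in enumerate(a[k+1:k+6]):
        o=min(1,(i+1)/3)*3*(k==0); c=(-np.cos(x)*o,np.sin(x)*o)
        d=bar(x,(0,0))-b0
        print([0,round(float((d@ex+c[0])/400),3),round(float(-(d[2]+c[1])/400),3),0,0,0])
```

```text
0.905
[0, 0.032, -0.025, 0, 0, 0]
[0, 0.065, -0.048, 0, 0, 0]
[0, 0.101, -0.069, 0, 0, 0]
[0, 0.139, -0.085, 0, 0, 0]
[0, 0.178, -0.098, 0, 0, 0]
1.27
[0, 0.039, -0.01, 0, 0, 0]
[0, 0.079, -0.017, 0, 0, 0]
[0, 0.12, -0.021, 0, 0, 0]
[0, 0.16, -0.022, 0, 0, 0]
[0, 0.2, -0.02, 0, 0, 0]
```

Request:
{"method": "carry_out", "body": {
  "increments": [
    [[0,0.032,-0.025,0,0,0],[0,0.065,-0.048,0,0,0],[0,0.101,-0.069,0,0,0],[0,0.139,-0.085,0,0,0],[0,0.178,-0.098,0,0,0]]
  ]
}}

```text
clock: 4.9
eef_pos: [602.9, 110.6, 282.9]
tcp_rot: [-3.141, -0.0, 1.506]
contact_force: [-1.1, 1.3, -9.9]
opening: 0.111
```

Request:
{"method": "carry_out", "body": {
  "increments": [
    [[0,0,0,0,0,0],[0,0,0,0,0,0]]
  ]
}}

```text
clock: 5.07
eef_pos: [604.5, 110.5, 283.6]
tcp_rot: [3.138, -0.001, 1.505]
contact_force: [-0.6, 0.1, 5.4]
opening: 0.117
```

Request:
{"method": "carry_out", "body": {
  "increments": [
    [[0,0.039,-0.01,0,0,0],[0,0.079,-0.017,0,0,0],[0,0.12,-0.021,0,0,0],[0,0.16,-0.022,0,0,0],[0,0.2,-0.02,0,0,0]]
  ]
}}

```text
clock: 5.48
eef_pos: [682.9, 105.2, 291.5]
tcp_rot: [3.141, -0.0, 1.506]
contact_force: [-2.3, -2.0, 3.5]
opening: 0.115
```

Request:
{"method": "carry_out", "body": {
  "increments": [
    [[0,0,0,0,0,0],[0,0,0,0,0,0]]
  ]
}}

```text
clock: 5.65
eef_pos: [684.3, 105.1, 291.5]
tcp_rot: [3.137, -0.001, 1.505]
contact_force: [2.4, -0.3, 4.3]
opening: 0.11
```

Run:
```python
from h import *
f=optics.grab_frame("scene"); cv2.imwrite("pics/s4.png",f["img"][:,:,::-1])
f=optics.grab_frame("wrist"); cv2.imwrite("pics/w4.png",f["img"][:,:,::-1])
```

```text
(no output)
```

View pics/s4.png

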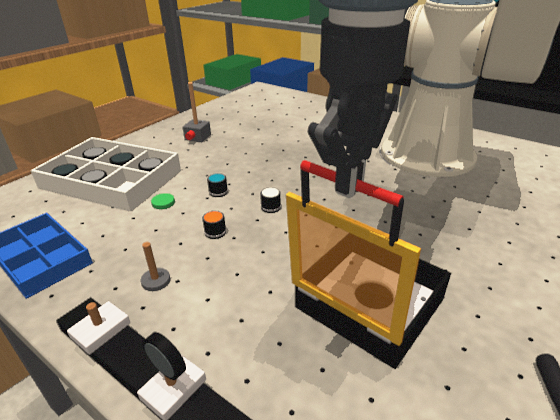

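View pics/w4.png

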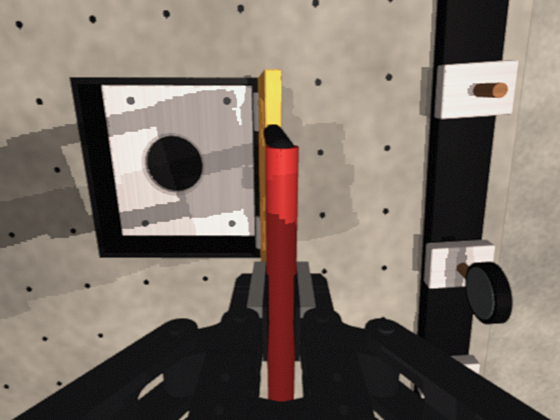

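Request:
{"method": "carry_out", "body": {
  "increments": [
    [[0,0,0,0,0,0],[0,0,0,0,0,0],[0,0,-0.05,0,0,0],[0,0,-0.12,0,0,0],[0,0,-0.15,0,0,0]]
  ],
  "hand": 0.5
}}

```text
clock: 6.17
eef_pos: [683.6, 105.3, 352.5]
tcp_rot: [3.139, -0.001, 1.506]
contact_force: [0.8, 0.9, 1.3]
opening: 0.497
```

Run:
```python
from h import *
for n in ("wrist","top"):
    f=optics.grab_frame(n); P,ok=cloud(f); H=hsv(f)
    cv2.imwrite(f"pics/{n}5.png",f["img"][:,:,::-1])
    m=ok&(P[...,2]<12)&(abs(P[...,0]-568)<50)&(abs(P[...,1]-111)<50)&(H[...,2]<60)
    Q=P[m]; print(n,len(Q)); 
    if len(Q): print(cv2.minEnclosingCircle(Q[:,:2].astype(np.float32)),np.median(Q,0))
    red=ok&((H[...,0]<6)|(H[...,0]>174))&(H[...,1]>180)&(H[...,2]>90)&(P[...,2]>200)
    Q=P[red]; print("bar",np.median(Q,0),np.percentile(Q,[2,98],axis=0))
    print([(d["point"],round(d["confidence"],2)) for d in nets.tip_of("nest",n)], [(d["point"],round(d["confidence"],2)) for d in nets.tip_of("station",n)])
s=sense();print(s["clock"],s["eef_pos"],s["contact_force"])
```

```text
wrist 1801
((566.5338745117188, 112.02474975585938), 31.04962730407715) [566.83591898 112.61725029   5.37129553]
bar [684.28488319 113.93000796 285.83067324] [[676.57684822  46.25424334 283.11496196]
 [691.85738334 164.40184651 287.4452087 ]]
[([569.7, 110.6, 5.1], 0.9)] [([579.3, 115.0, -1.7], 0.64)]
top 619
((568.2393188476562, 113.2292709350586), 30.654449462890625) [567.17864766 113.74297865   6.20933037]
bar [679.2973078   76.92412925 286.16385262] [[674.82669599  43.64609286 282.8516724 ]
 [684.26253967 112.33056316 288.81448273]]
[([568.0, 109.0, 3.8], 0.55), ([580.9, 112.4, -4.3], 0.4)] [([585.7, 110.7, -2.8], 0.74)]
6.4667 [682.53436961 104.95600268 347.53337473] [ 0.03968053 -0.27829827  0.05319422]
```

View pics/wrist5.png

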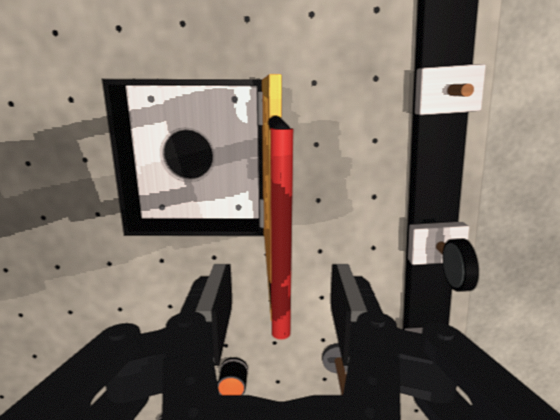

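View pics/top5.png

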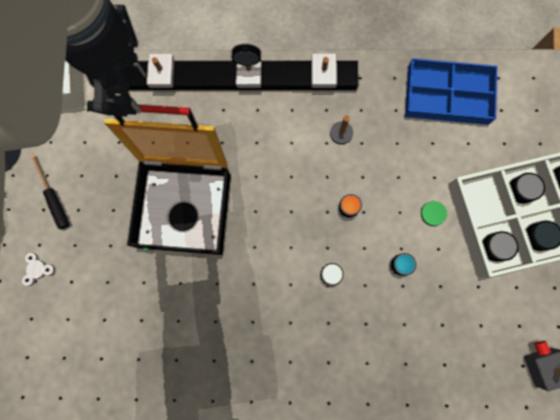

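```bash
python3 -c "
from h import *
inc([[471.5,-331.5,200]],[1.5028])"
```

```text
clock 6.47 [682.5 105.  347.5] [-3.139  0.     1.505]
[-1.1231, -0.4543, 0.3705, -0.0023, 0.0005, 0.0025]
```

Request:
{"method": "carry_out", "body": {
  "increments": [
    [[-0.08,-0.04,0,0,0,0],[-0.17,-0.08,0.01,0,0,0],[-0.26,-0.12,0.03,0,0,0],[-0.35,-0.16,0.06,0,0,0],[-0.44,-0.2,0.09,0,0,0]]
  ],
  "hand": 0.2
}}

```text
clock: 6.88
eef_pos: [590.4, -66.5, 311.7]
tcp_rot: [-3.14, 0.0, 1.506]
contact_force: [0.4, 0.2, 0.2]
opening: 0.802
```

Request:
{"method": "carry_out", "body": {
  "increments": [
    [[-0.09,-0.03,0.03,0,0,0],[-0.18,-0.07,0.06,0,0,0],[-0.27,-0.11,0.1,0,0,0],[-0.36,-0.15,0.14,0,0,0],[-0.44,-0.17,0.18,0,0,0]]
  ]
}}

```text
clock: 7.3
eef_pos: [510.0, -237.7, 239.6]
tcp_rot: [-3.14, -0.001, 1.505]
contact_force: [0.9, -0.1, -0.8]
opening: 0.799
```

```bash
python3 -c "
from h import *
inc([[471.5,-331.5,200]],[1.5028])"
```

```text
clock 7.3 [ 510.  -237.7  239.6] [-3.140e+00 -1.000e-03  1.505e+00]
[-0.2404, -0.0806, 0.099, -0.0019, -0.0005, 0.0024]
```

Request:
{"method": "carry_out", "body": {
  "increments": [
    [[-0.09,-0.03,0.03,0,0,0],[-0.17,-0.06,0.07,0,0,0],[-0.24,-0.08,0.1,0,0,0],[-0.24,-0.08,0.1,0,0,0],[-0.24,-0.08,0.1,0,0,0]]
  ]
}}

```text
clock: 7.72
eef_pos: [472.7, -330.8, 199.3]
tcp_rot: [-3.139, -0.002, 1.503]
contact_force: [1.2, -0.6, 0.4]
opening: 0.8
```

Run:
```python
from h import *
f=optics.grab_frame("wrist"); P,ok=cloud(f); H=hsv(f)
cv2.imwrite("pics/w6.png",f["img"][:,:,::-1])
m=nets.trace("lens_teal","wrist")
print([x["confidence"] for x in m])
if m:
    Q=P[m[0]["mask"]&ok];Q=Q[Q[:,2]>34]; print(len(Q),cv2.minEnclosingCircle(Q[:,:2].astype(np.float32)),np.median(Q,0),Q[:,2].max())
print(nets.tip_of("lens_teal","wrist"))
t=ok&(P[...,2]>34)&(P[...,2]<50)&(np.hypot(P[...,0]-471,P[...,1]+331)<35)
Q=P[t];print(len(Q),cv2.minEnclosingCircle(Q[:,:2].astype(np.float32)))
inc([[471.5,-331.5,100],[471.5,-331.5,34]],[1.5028]*2)
```

```text
[0.82]
2267 ((471.70672607421875, -332.63128662109375), 22.008914947509766) [ 471.82356889 -331.028696     40.47375598] 43.910363698103126
[{'point': [473.2, -332.6, -0.6], 'confidence': 0.74}]
2267 ((471.70672607421875, -332.63128662109375), 22.008914947509766)
clock 7.87 [ 474.7 -329.4  201.1] [-3.141 -0.     1.506]
[-0.0058, -0.0075, 0.2528, -0.0002, -0.0005, 0.003]
[-0.0059, -0.0075, 0.4178, -0.0002, -0.0005, 0.003]
```

View pics/w6.png

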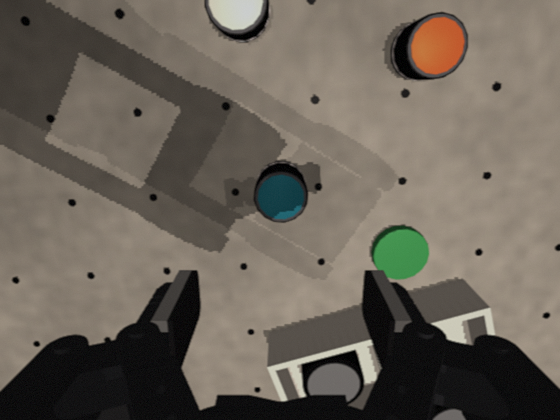

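Request:
{"method": "carry_out", "body": {
  "increments": [
    [[-0.005,-0.005,0.08,0,0,0],[-0.006,-0.007,0.16,0,0,0],[-0.006,-0.007,0.24,0,0,0],[-0.006,-0.007,0.28,0,0,0],[-0.006,-0.007,0.28,0,0,0]]
  ]
}}

```text
clock: 8.28
eef_pos: [470.1, -329.9, 86.1]
tcp_rot: [-3.137, -0.003, 1.507]
contact_force: [-1.1, 0.1, -0.9]
opening: 0.8
```

Request:
{"method": "carry_out", "body": {
  "increments": [
    [[0,0,0,0,0,0],[0,0,0,0,0,0]]
  ]
}}

```text
clock: 8.45
eef_pos: [472.7, -332.4, 90.7]
tcp_rot: [3.14, 0.001, 1.507]
contact_force: [0.1, -0.6, 0.1]
opening: 0.801
```

Run:
```python
from h import *
inc([[471.7,-332,34]],[1.5028])
```

```text
clock 8.45 [ 472.7 -332.4   90.7] [3.140e+00 1.000e-03 1.507e+00]
[0.0011, -0.0028, 0.1418, 0.0017, 0.001, 0.0035]
```

Request:
{"method": "carry_out", "body": {
  "increments": [
    [[0,-0.002,0.05,0,0,0],[0,-0.002,0.09,0,0,0],[0,-0.002,0.12,0,0,0],[0,-0.002,0.138,0,0,0],[0,-0.002,0.138,0,0,0]]
  ]
}}

```text
clock: 8.87
eef_pos: [470.6, -332.2, 33.7]
tcp_rot: [-3.141, -0.0, 1.506]
contact_force: [-0.2, -0.0, -0.8]
opening: 0.8
```

Request:
{"method": "carry_out", "body": {
  "increments": [
    [[0,0,0,0,0,0],[0,0,0,0,0,0],[0,0,0,0,0,0],[0,0,0,0,0,0],[0,0,0,0,0,0]]
  ],
  "hand": 1,
  "squeeze": 40
}}

```text
clock: 9.28
eef_pos: [471.3, -332.9, 35.2]
tcp_rot: [3.14, 0.001, 1.505]
contact_force: [-0.9, 0.6, 6.9]
opening: 0.5
```

Request:
{"method": "carry_out", "body": {
  "increments": [
    [[0,0,-0.05,0,0,0],[0,0,-0.12,0,0,0],[0,0,-0.2,0,0,0],[0,0,-0.28,0,0,0],[0,0,-0.36,0,0,0]]
  ]
}}

```text
clock: 9.7
eef_pos: [470.4, -332.3, 179.8]
tcp_rot: [-3.142, 0.0, 1.505]
contact_force: [-0.1, -1.2, -1.2]
opening: 0.499
```

Run:
```python
from h import *
print(sense()["opening"],sense()["contact_force"])
inc([[567.5,112,180]],[1.5028])
f=optics.grab_frame("wrist");cv2.imwrite("pics/w7.png",f["img"][:,:,::-1])
```

```text
0.4994384007032994 [-0.06579502 -1.15336888 -1.15671801]
clock 9.7 [ 470.4 -332.3  179.8] [-3.142  0.     1.505]
[1.1241, 0.1696, -0.0006, -0.0, 0.0, 0.0025]
```

View pics/w7.png

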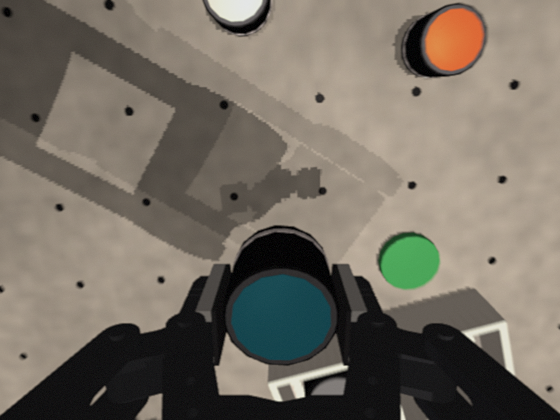

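Request:
{"method": "carry_out", "body": {
  "increments": [
    [[0.05,0.01,0,0,0,0],[0.12,0.02,-0.01,0,0,0],[0.2,0.03,-0.02,0,0,0],[0.28,0.04,-0.02,0,0,0],[0.36,0.05,-0.02,0,0,0]]
  ]
}}

```text
clock: 10.17
eef_pos: [500.2, -188.9, 186.6]
tcp_rot: [3.14, 0.0, 1.505]
contact_force: [0.0, -0.4, -1.5]
opening: 0.501
```

Request:
{"method": "carry_out", "body": {
  "increments": [
    [[0.08,0.01,0,0,0,0],[0.16,0.02,0,0,0,0],[0.24,0.03,0,0,0,0],[0.32,0.04,0,0,0,0],[0.4,0.06,0,0,0,0]]
  ]
}}

```text
clock: 10.58
eef_pos: [533.9, -30.4, 186.2]
tcp_rot: [-3.142, 0.0, 1.505]
contact_force: [0.2, -0.7, -1.1]
opening: 0.505
```

Request:
{"method": "carry_out", "body": {
  "increments": [
    [[0.08,0.01,0,0,0,0],[0.16,0.02,0,0,0,0],[0.24,0.04,0,0,0,0],[0.32,0.05,0,0,0,0],[0.36,0.06,0,0,0,0]]
  ]
}}

```text
clock: 11.0
eef_pos: [568.2, 113.4, 186.3]
tcp_rot: [3.141, -0.001, 1.507]
contact_force: [-0.6, -1.1, -1.9]
opening: 0.5
```

Request:
{"method": "carry_out", "body": {
  "increments": [
    [[0,0,0,0,0,0],[0,0,0,0,0,0],[0,0,0,0,0,0]]
  ]
}}

```text
clock: 11.25
eef_pos: [567.4, 109.7, 185.9]
tcp_rot: [-3.141, 0.0, 1.506]
contact_force: [-0.3, -0.1, -1.1]
opening: 0.502
```

Run:
```python
from h import *
print(sense()["opening"],sense()["contact_force"])
inc([[567.5,112,100],[567.5,112,42]],[1.5028]*2)
f=optics.grab_frame("wrist");cv2.imwrite("pics/w8.png",f["img"][:,:,::-1])
f=optics.grab_frame("scene");cv2.imwrite("pics/s8.png",f["img"][:,:,::-1])
```

```text
0.5022923930409954 [-0.27283699 -0.12319547 -1.10789805]
clock 11.25 [567.4 109.7 185.9] [-3.141  0.     1.506]
[0.006, 0.0, 0.2149, -0.0005, 0.0005, 0.0028]
[0.006, 0.0001, 0.3599, -0.0005, 0.0005, 0.0028]
```

View pics/w8.png

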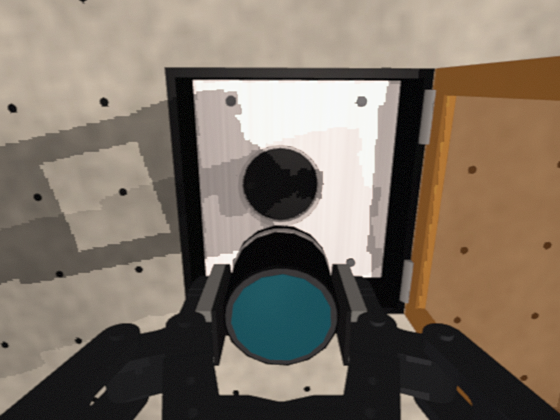

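View pics/s8.png

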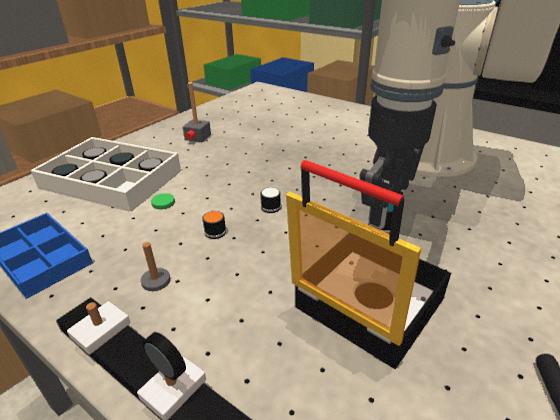

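Request:
{"method": "carry_out", "body": {
  "increments": [
    [[0.003,0,0.04,0,0,0],[0.006,0,0.1,0,0,0],[0.006,0,0.16,0,0,0],[0.006,0,0.21,0,0,0],[0.006,0,0.25,0,0,0]]
  ]
}}

```text
clock: 11.77
eef_pos: [567.2, 111.3, 84.6]
tcp_rot: [-3.14, 0.0, 1.504]
contact_force: [-1.0, -1.0, -0.6]
opening: 0.503
```

Request:
{"method": "carry_out", "body": {
  "increments": [
    [[0,0,0,0,0,0],[0,0,0,0,0,0],[0,0,0,0,0,0]]
  ]
}}

```text
clock: 12.02
eef_pos: [568.6, 112.1, 87.1]
tcp_rot: [3.141, -0.0, 1.505]
contact_force: [0.4, 0.5, -1.2]
opening: 0.502
```

Run:
```python
from h import *
print(sense()["opening"],sense()["contact_force"])
inc([[567.5,112,50],[567.5,112,42]],[1.5028]*2)
```

```text
0.5016665306609577 [ 0.40818828  0.54884948 -1.21254374]
clock 12.02 [568.6 112.1  87.1] [ 3.141 -0.     1.505]
[-0.0005, -0.0027, 0.0926, 0.001, -0.0002, 0.0017]
[-0.0005, -0.0027, 0.1126, 0.001, -0.0002, 0.0017]
```

Request:
{"method": "carry_out", "body": {
  "increments": [
    [[0,-0.002,0.03,0,0,0],[0,-0.002,0.06,0,0,0],[0,-0.002,0.08,0,0,0],[0,-0.002,0.095,0,0,0],[0,-0.002,0.1,0,0,0]]
  ]
}}

```text
clock: 12.43
eef_pos: [566.3, 112.5, 44.6]
tcp_rot: [-3.14, 0.001, 1.506]
contact_force: [0.2, -0.7, -0.9]
opening: 0.502
```

Request:
{"method": "carry_out", "body": {
  "increments": [
    [[0,0,0.003,0,0,0],[0,0,0.006,0,0,0],[0,0,0.009,0,0,0],[0,0,0.012,0,0,0],[0,0,0.012,0,0,0]]
  ]
}}

```text
clock: 12.85
eef_pos: [567.3, 112.7, 41.4]
tcp_rot: [3.141, -0.0, 1.505]
contact_force: [-0.0, -0.5, -1.4]
opening: 0.508
```

Not touching yet; a little further.

Request:
{"method": "carry_out", "body": {
  "increments": [
    [[0,0,0.002,0,0,0],[0,0,0.004,0,0,0],[0,0,0.005,0,0,0],[0,0,0.005,0,0,0]]
  ]
}}

```text
clock: 13.18
eef_pos: [567.4, 112.7, 41.2]
tcp_rot: [3.141, -0.0, 1.505]
contact_force: [-6.9, -0.7, 20.1]
opening: 0.503
```

Request:
{"method": "carry_out", "body": {
  "increments": [
    [[0,0,-0.003,0,0,0],[0,0,-0.003,0,0,0]]
  ]
}}

```text
clock: 13.35
eef_pos: [567.6, 112.7, 41.2]
tcp_rot: [3.14, -0.0, 1.505]
contact_force: [-2.8, 0.4, 9.6]
opening: 0.502
```

Request:
{"method": "carry_out", "body": {
  "increments": [
    [[0,0,0,0,0,0],[0,0,0,0,0,0],[0,0,0,0,0,0],[0,0,0,0,0,0]]
  ],
  "hand": 0.3
}}

```text
clock: 13.68
eef_pos: [567.1, 112.6, 40.3]
tcp_rot: [-3.141, 0.0, 1.505]
contact_force: [0.0, -0.4, 0.7]
opening: 0.698
```

Request:
{"method": "carry_out", "body": {
  "increments": [
    [[0,0,-0.02,0,0,0],[0,0,-0.06,0,0,0],[0,0,-0.13,0,0,0],[0,0,-0.21,0,0,0],[0,0,-0.3,0,0,0]]
  ]
}}

```text
clock: 14.1
eef_pos: [566.2, 112.5, 161.2]
tcp_rot: [-3.139, 0.001, 1.505]
contact_force: [1.5, 0.4, 0.5]
opening: 0.7
```

Run:
```python
from h import *
s=sense();print(s["clock"],s["eef_pos"],s["opening"])
for n in("wrist","scene"):
    f=optics.grab_frame(n);P,ok=cloud(f);cv2.imwrite(f"pics/{n}9.png",f["img"][:,:,::-1])
    m=nets.trace("lens_teal",n)
    if m:
        Q=P[m[0]["mask"]&ok];Q=Q[(Q[:,2]>36)];print(len(Q),cv2.minEnclosingCircle(Q[:,:2].astype(np.float32)),np.median(Q,0),Q[:,2].max())
    print(nets.tip_of("lens_teal",n),nets.tip_of("guard_handle",n))
```

```text
14.1 [566.19444043 112.45406908 161.20599257] 0.699756661560002
3123 ((567.4746704101562, 112.98793029785156), 21.9532527923584) [567.75012818 115.36878883  46.45145759] 49.81729193313722
[{'point': [569.5, 112.9, 2.2], 'confidence': 0.96}] []
15679 ((591.8978271484375, 110.5156021118164), 128.99000549316406) [677.82712525 123.07390688 160.25385289] 289.40425008638096
[] [{'point': [687.5, 105.3, 278.5], 'confidence': 0.9}]
```

View pics/wrist9.png

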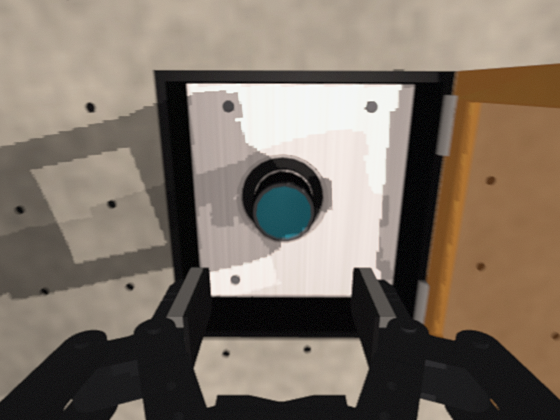

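View pics/scene9.png

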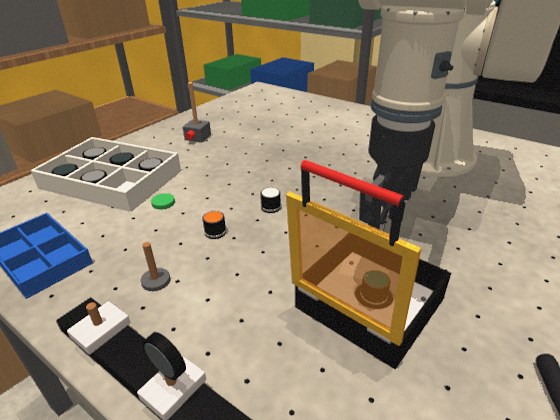

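Run:
```python
from h import *
inc([[566,112,360],[684,105,360],[684,105,286]],[1.5028]*3)
```

```text
clock 14.5 [566.2 112.4 159.2] [-3.139e+00  1.000e-03  1.505e+00]
[-0.0015, -0.0017, -0.5021, -0.0023, 0.0006, 0.0025]
[0.0003, 0.2939, -0.5028, -0.0023, 0.0006, 0.0025]
[0.0005, 0.2943, -0.3178, -0.0023, 0.0006, 0.0025]
```

Request:
{"method": "carry_out", "body": {
  "increments": [
    [[0,0,-0.1,0,0,0],[0,0,-0.2,0,0,0],[0,0,-0.3,0,0,0],[0,0,-0.4,0,0,0],[0,0,-0.5,0,0,0]]
  ],
  "hand": 0.5
}}

```text
clock: 14.92
eef_pos: [566.5, 112.5, 361.1]
tcp_rot: [-3.139, 0.001, 1.505]
contact_force: [1.4, 0.8, -0.2]
opening: 0.502
```

Request:
{"method": "carry_out", "body": {
  "increments": [
    [[0,0.07,0,0,0,0],[0,0.15,0,0,0,0],[0,0.23,0,0,0,0],[0,0.294,0,0,0,0],[0,0.294,0,0,0,0]]
  ]
}}

```text
clock: 15.33
eef_pos: [687.8, 104.3, 357.7]
tcp_rot: [-3.14, 0.001, 1.505]
contact_force: [-0.4, -0.7, -0.5]
opening: 0.499
```

Run:
```python
from h import *
inc([[684,105,320],[684,105,286]],[1.5028]*2)
f=optics.grab_frame("wrist");P,ok=cloud(f);H=hsv(f);cv2.imwrite(f"pics/w10.png",f["img"][:,:,::-1])
red=ok&((H[...,0]<6)|(H[...,0]>174))&(H[...,1]>180)&(H[...,2]>90)&(P[...,2]>200)
Q=P[red]; print("bar",np.median(Q,0),np.percentile(Q,[2,98],axis=0))
```

```text
clock 15.33 [687.8 104.3 357.7] [-3.140e+00  1.000e-03  1.505e+00]
[0.0011, -0.0094, 0.0943, -0.0012, 0.0007, 0.0017]
[0.0011, -0.0093, 0.1793, -0.0012, 0.0007, 0.0017]
bar [684.11599326 114.16283636 285.84109049] [[676.62452358  46.61112631 283.00120187]
 [691.78521518 164.45392914 287.44578226]]
```

View pics/w10.png

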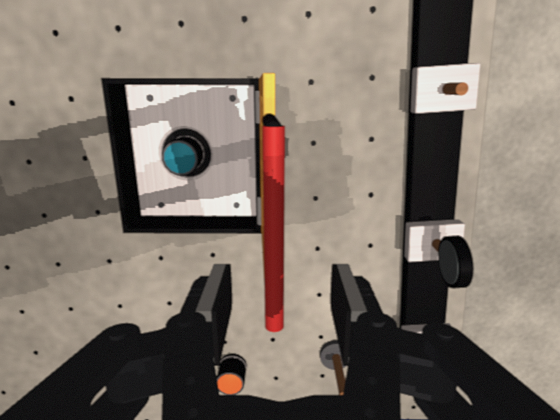

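Request:
{"method": "carry_out", "body": {
  "increments": [
    [[0,-0.003,0.05,0,0,0],[0,-0.003,0.1,0,0,0],[0,-0.003,0.15,0,0,0],[0,-0.003,0.18,0,0,0],[0,-0.003,0.18,0,0,0]]
  ]
}}

```text
clock: 15.8
eef_pos: [680.9, 104.9, 284.8]
tcp_rot: [-3.135, 0.001, 1.506]
contact_force: [0.1, -0.4, -0.9]
opening: 0.501
```

Request:
{"method": "carry_out", "body": {
  "increments": [
    [[0,0,0,0,0,0],[0,0,0,0,0,0],[0,0,0,0,0,0],[0,0,0,0,0,0],[0,0,0,0,0,0]]
  ],
  "hand": 1,
  "squeeze": 40
}}

```text
clock: 16.22
eef_pos: [683.8, 105.2, 290.1]
tcp_rot: [3.14, -0.001, 1.505]
contact_force: [-2.0, 0.5, 6.1]
opening: 0.12
```

Run:
```python
from h import *
a=1.66-0.073*np.arange(0,24)
for k in range(0,20,5):
    b0=bar(a[k],(0,0))
    print(round(a[k],3))
    print([[0,round(float((bar(x,(0,0))-b0)@ex/400),3),round(float(-(bar(x,(0,0))-b0)[2]/400),3),0,0,0] for x in a[k+1:k+6]])
print(a, bar(0,(664,104)))
```

```text
1.66
[[0, -0.04, -0.003, 0, 0, 0], [0, -0.081, -0.003, 0, 0, 0], [0, -0.121, 0.0, 0, 0, 0], [0, -0.161, 0.006, 0, 0, 0], [0, -0.201, 0.015, 0, 0, 0]]
1.295
[[0, -0.039, 0.012, 0, 0, 0], [0, -0.077, 0.026, 0, 0, 0], [0, -0.113, 0.044, 0, 0, 0], [0, -0.149, 0.063, 0, 0, 0], [0, -0.182, 0.086, 0, 0, 0]]
0.93
[[0, -0.032, 0.025, 0, 0, 0], [0, -0.062, 0.052, 0, 0, 0], [0, -0.09, 0.081, 0, 0, 0], [0, -0.116, 0.112, 0, 0, 0], [0, -0.14, 0.145, 0, 0, 0]]
0.565
[[0, -0.021, 0.035, 0, 0, 0], [0, -0.04, 0.071, 0, 0, 0], [0, -0.055, 0.108, 0, 0, 0], [0, -0.068, 0.146, 0, 0, 0], [0, -0.079, 0.186, 0, 0, 0]]
[ 1.66   1.587  1.514  1.441  1.368  1.295  1.222  1.149  1.076  1.003
  0.93   0.857  0.784  0.711  0.638  0.565  0.492  0.419  0.346  0.273
  0.2    0.127  0.054 -0.019] [442.51306625 119.08436871  64.5       ]
```

Request:
{"method": "carry_out", "body": {
  "increments": [
    [[0,-0.03,-0.003,0,0,0],[0,-0.07,-0.003,0,0,0],[0,-0.115,0.0,0,0,0],[0,-0.16,0.006,0,0,0],[0,-0.201,0.015,0,0,0]]
  ]
}}

```text
clock: 16.63
eef_pos: [604.0, 110.7, 284.6]
tcp_rot: [3.136, -0.001, 1.505]
contact_force: [3.4, 0.2, 1.8]
opening: 0.123
```

Request:
{"method": "carry_out", "body": {
  "increments": [
    [[0,0,0,0,0,0]]
  ]
}}

```text
clock: 16.72
eef_pos: [601.2, 110.9, 283.9]
tcp_rot: [3.141, -0.001, 1.506]
contact_force: [-4.0, 1.6, 8.6]
opening: 0.122
```

Request:
{"method": "carry_out", "body": {
  "increments": [
    [[0,-0.039,0.012,0,0,0],[0,-0.077,0.026,0,0,0],[0,-0.113,0.044,0,0,0],[0,-0.149,0.063,0,0,0],[0,-0.182,0.086,0,0,0]]
  ]
}}

```text
clock: 17.13
eef_pos: [531.1, 115.5, 249.1]
tcp_rot: [3.138, -0.001, 1.505]
contact_force: [0.7, 1.9, 3.0]
opening: 0.124
```

Request:
{"method": "carry_out", "body": {
  "increments": [
    [[0,0,0,0,0,0],[0,0,0,0,0,0]]
  ]
}}

```text
clock: 17.3
eef_pos: [529.3, 115.6, 248.1]
tcp_rot: [-3.14, -0.001, 1.506]
contact_force: [-3.7, 3.4, 1.4]
opening: 0.116
```

Request:
{"method": "carry_out", "body": {
  "increments": [
    [[0,-0.032,0.025,0,0,0],[0,-0.062,0.052,0,0,0],[0,-0.09,0.081,0,0,0],[0,-0.116,0.112,0,0,0],[0,-0.14,0.145,0,0,0]]
  ]
}}

```text
clock: 17.72
eef_pos: [476.6, 119.2, 190.9]
tcp_rot: [3.136, -0.002, 1.505]
contact_force: [8.9, 2.6, -3.3]
opening: 0.12
```

Request:
{"method": "carry_out", "body": {
  "increments": [
    [[0,0,0,0,0,0],[0,0,0,0,0,0]]
  ]
}}

```text
clock: 17.88
eef_pos: [475.9, 119.2, 190.1]
tcp_rot: [3.139, -0.001, 1.506]
contact_force: [3.8, 3.9, -5.3]
opening: 0.121
```

Run:
```python
from h import *
f=optics.grab_frame("wrist");P,ok=cloud(f);H=hsv(f)
red=ok&((H[...,0]<6)|(H[...,0]>174))&(H[...,1]>180)&(H[...,2]>90)&(P[...,2]>60)
Q=P[red]; print("bar",np.median(Q,0),np.percentile(Q,[2,98],axis=0))
s=sense();print(s["eef_pos"],s["contact_force"])
```

```text
bar [477.03320006 136.41152739 182.76276704] [[469.45789532  72.54077759 179.77988322]
 [484.45372171 178.9896369  184.35392596]]
[476.08999261 119.24186331 190.27810592] [ 4.29281987  3.30847528 -5.49054769]
```

Run:
```python
from h import *
for A in ([0.54,.48,.41,.34,.27,.2],[.2,.15,.1,.06,.03,0.0]):
    b0=bar(A[0],(0,0))
    print([[0,round(float((bar(x,(0,0))-b0)@ex/400),3),round(float(-(bar(x,(0,0))-b0)[2]/400),3),0,0,0] for x in A[1:]])
```

```text
[[0, -0.017, 0.029, 0, 0, 0], [0, -0.034, 0.064, 0, 0, 0], [0, -0.049, 0.099, 0, 0, 0], [0, -0.061, 0.136, 0, 0, 0], [0, -0.071, 0.174, 0, 0, 0]]
[[0, -0.005, 0.027, 0, 0, 0], [0, -0.009, 0.055, 0, 0, 0], [0, -0.011, 0.077, 0, 0, 0], [0, -0.013, 0.093, 0, 0, 0], [0, -0.013, 0.11, 0, 0, 0]]
```

Request:
{"method": "carry_out", "body": {
  "increments": [
    [[0,-0.017,0.029,0,0,0],[0,-0.034,0.064,0,0,0],[0,-0.049,0.099,0,0,0],[0,-0.061,0.136,0,0,0],[0,-0.071,0.174,0,0,0]]
  ]
}}

```text
clock: 18.35
eef_pos: [447.7, 121.1, 120.9]
tcp_rot: [3.138, -0.001, 1.505]
contact_force: [2.4, 2.0, 3.2]
opening: 0.121
```

Request:
{"method": "carry_out", "body": {
  "increments": [
    [[0,-0.005,0.027,0,0,0],[0,-0.009,0.055,0,0,0],[0,-0.011,0.075,0,0,0],[0,-0.012,0.088,0,0,0],[0,-0.012,0.095,0,0,0]]
  ]
}}

```text
clock: 18.77
eef_pos: [442.4, 121.2, 82.4]
tcp_rot: [3.14, -0.001, 1.505]
contact_force: [0.6, 4.0, 2.1]
opening: 0.122
```

Request:
{"method": "carry_out", "body": {
  "increments": [
    [[0,0,0.004,0,0,0],[0,0,0.008,0,0,0],[0,0,0.008,0,0,0]]
  ]
}}

```text
clock: 19.02
eef_pos: [442.3, 121.2, 79.5]
tcp_rot: [3.14, -0.001, 1.505]
contact_force: [2.8, 5.6, -1.5]
opening: 0.114
```

Run:
```python
from h import *
f=optics.grab_frame("wrist");P,ok=cloud(f);H=hsv(f)
red=ok&((H[...,0]<6)|(H[...,0]>174))&(H[...,1]>180)&(H[...,2]>90)&(P[...,2]>40)
Q=P[red]; print("bar",np.median(Q,0),np.percentile(Q,[2,98],axis=0))
s=sense();print(s["eef_pos"],s["contact_force"])
```

```text
bar [443.00209756 135.80407211  72.82133266] [[435.66031517  75.02787832  70.06897234]
 [450.17625025 180.50201457  74.43086023]]
[442.26062457 121.16482056  79.58200719] [ 3.0811371   4.58413753 -2.91004227]
```

Request:
{"method": "carry_out", "body": {
  "increments": [
    [[0,0,0.004,0,0,0],[0,0,0.008,0,0,0],[0,0,0.01,0,0,0],[0,0,0.01,0,0,0]]
  ]
}}

```text
clock: 19.4
eef_pos: [442.2, 121.2, 75.7]
tcp_rot: [3.14, -0.001, 1.505]
contact_force: [1.7, 5.0, -1.8]
opening: 0.122
```

Request:
{"method": "carry_out", "body": {
  "increments": [
    [[0,0,0.003,0,0,0],[0,0,0.006,0,0,0],[0,0,0.006,0,0,0]]
  ]
}}

```text
clock: 19.65
eef_pos: [442.2, 121.2, 74.6]
tcp_rot: [3.14, -0.001, 1.505]
contact_force: [-4.6, 4.0, 24.0]
opening: 0.118
```

Contact with the stop (24 N): the guard is closed. Release and retreat.

Request:
{"method": "carry_out", "body": {
  "increments": [
    [[0,0,-0.003,0,0,0],[0,0,-0.003,0,0,0]]
  ]
}}

```text
clock: 19.82
eef_pos: [442.1, 121.2, 75.0]
tcp_rot: [3.14, -0.001, 1.505]
contact_force: [0.2, 4.8, 4.7]
opening: 0.123
```

Request:
{"method": "carry_out", "body": {
  "increments": [
    [[0,0,0,0,0,0],[0,0,0,0,0,0],[0,0,0,0,0,0],[0,0,0,0,0,0]]
  ],
  "hand": 0.5
}}

```text
clock: 20.15
eef_pos: [441.1, 120.6, 74.0]
tcp_rot: [-3.141, 0.001, 1.505]
contact_force: [-0.6, 0.7, -0.4]
opening: 0.498
```

Request:
{"method": "carry_out", "body": {
  "increments": [
    [[0,0,-0.03,0,0,0],[0,0,-0.08,0,0,0],[0,0,-0.15,0,0,0],[0,0,-0.24,0,0,0],[0,0,-0.33,0,0,0]]
  ]
}}

```text
clock: 20.57
eef_pos: [440.4, 120.4, 206.9]
tcp_rot: [-3.139, 0.001, 1.505]
contact_force: [0.5, 0.5, -0.4]
opening: 0.501
```

Request:
{"method": "carry_out", "body": {
  "increments": [
    [[0,-0.05,0,0,0,0],[0,-0.1,0,0,0,0],[0,-0.15,0,0,0,0],[0,-0.15,0,0,0,0],[0,-0.15,0,0,0,0]]
  ]
}}

```text
clock: 20.98
eef_pos: [380.8, 124.6, 206.1]
tcp_rot: [-3.142, 0.0, 1.506]
contact_force: [0.1, 0.6, 0.1]
opening: 0.497
```

Run:
```python
from h import *
s=sense();print(s["clock"],s["eef_pos"],s["contact_force"])
for n in("top","scene"):
    f=optics.grab_frame(n);P,ok=cloud(f);H=hsv(f);cv2.imwrite(f"pics/{n}11.png",f["img"][:,:,::-1])
    red=ok&((H[...,0]<6)|(H[...,0]>174))&(H[...,1]>180)&(H[...,2]>90)&(P[...,2]>40)&(P[...,1]>40)
    Q=P[red]; print("bar",len(Q),np.median(Q,0),np.percentile(Q,[2,98],axis=0)) if red.any() else 0
    for t in ("lens_teal","lens_clear","lens_amber"): print(n,t,nets.tip_of(t,n))
```

```text
20.9833 [380.8472407  124.64333195 206.13711373] [0.11836155 0.57775302 0.12592253]
bar 314 [441.31536362 115.17240021  69.04824601] [[434.64920885  61.25720836  65.62294026]
 [448.60880355 173.40910476  72.51184563]]
top lens_teal [{'point': [440.7, 119.0, 61.6], 'confidence': 0.38}]
top lens_clear [{'point': [450.1, -191.5, 2.4], 'confidence': 0.95}]
top lens_amber [{'point': [589.2, -229.9, -0.4], 'confidence': 0.77}]
bar 390 [446.97605931 125.56926738  68.95963407] [[440.67048245  65.20796721  62.86109   ]
 [452.19498777 177.79107197  72.06200428]]
scene lens_teal []
scene lens_clear [{'point': [453.1, -190.2, 5.1], 'confidence': 0.59}]
scene lens_amber [{'point': [588.8, -233.0, -0.0], 'confidence': 0.84}, {'point': [577.7, 107.8, -3.3], 'confidence': 0.31}]
```

View pics/scene11.png

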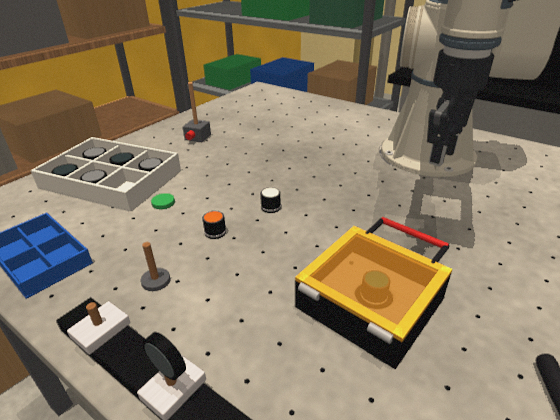

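View pics/top11.png

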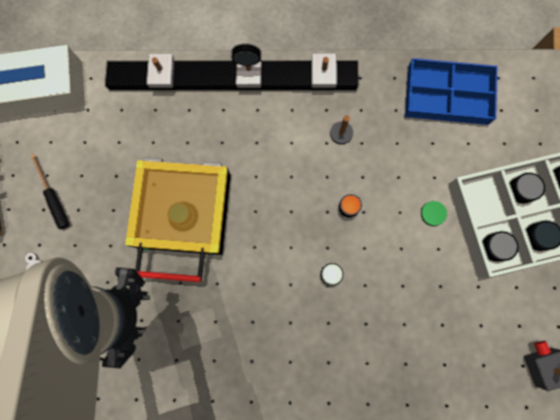

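```bash
python3 -c "
from rig import r
print(r.sign_off())"
```

```text
the job is handed in; nothing more can be done
None
```

I lifted the guard to about 1.65 rad, set the teal lens in the nest and closed the guard over it. I then let go, backed the gripper clear and handed the job in at about 21 s of the 72 s allowed. No verdict was reported.

**Lens:** I lowered it until it touched the nest floor; the force rose to about 20 N, then I backed off and released. The wrist picture after release put its centre at (567.5, 113.0) mm and its top at 49.8 mm. The nest measured about (567.5, 112) mm, and a fully seated lens would top out at 49 mm. After closing, I could see the lens in the nest through the window, but I did not measure it again.

**Guard:** I pushed it down to its stop until the force reached 24 N. The handle bar's top then measured about 69–72 mm, against an expected 70.5 mm when closed.

**Clear and amber lenses:** the last pictures put them within about 5 mm of their first readings, which is within the networks' error.

**What disagreed:**
- **Handle position:** on the arc up, the bar sat several millimetres lower in the fingers than planned. The force on the tool reached about 24 N until I moved the path outward by 3 mm.
- **False detection:** with the guard closed, the network reported a low-confidence (0.38) "teal lens" at the handle bar in the top view. I took it as false.

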